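# Index the collar carousel and hang the dust collar on its empty hook

## Robot

A 6-joint arm with a two-finger parallel gripper is mounted at the origin on the work surface. World frame = base frame: x ahead of the robot, y to its left, z up, the work surface at z = 0. Lengths are in m, angles in rad, forces in N, time in s.
With the tool pointing down it reaches from about 0.3 to 0.875 m from the base axis. Payload 6.4 kg.
Tool frame: the origin (TCP) lies midway between the tips of the shut fingers; the grasp point (between the pads) lies 19 mm behind it (grasp_offset is the distance from the TCP to the grasp point, in m); z points along the fingers, y is the line along which they close (so a half turn about z gives the same grasp; the last joint's range is limited). The gripper opens to 85 mm and grips with 20 to 120 N. Pads are 22 mm wide; open, the fingers measure 114 mm over their backs; the gripper's body (76 mm by 85 mm) begins 54 mm behind the grasp point. The pads swing forward as they close: fully open they stand 13 mm farther back than shut.
Start: joints at [1.09, 0.181, 1.607, -0, 1.354, -0.206], TCP at [0.156, 0.553, 0.231] pointing down, gripper open.
Joint ranges: [-2.99, 2.99], [-0.89, 2.07], [0.3, 2.58], [-1.14, 4.28], [0, 2.63], [-3.12, 3.12]. Speed limits (rad/s): [2.57, 2.57, 3.01, 3.14, 3.14, 3.14].

## Interface

Orientations are given as a unit quaternion [w, x, y, z].
In Python, from bench import * gives the robot as it stands. The module is installed in compiled form; this text tells all that it offers.
- The arm moves only by the tool servo_tool, never from a script. Its argument "commands" is text: rows parted by semicolons, each of 7 numbers parted by spaces: the turn, a rotation vector about the tool's x, y, z in rad, then the shift along the tool's x, y, z in mm, then the opening, from 0 (shut) to 1 (fully open). In form: wx wy wz dx dy dz claw; .... A call has 1 to 5 rows; each row shifts and turns the commanded pose from where the row before left it, along the tool's axes as they then stand; what a row does not reach is not made up. A row lasts 1/8 s, in which the tool goes at most 62.5 mm and 10.7 degrees, less where a joint would pass 70% of its speed; a pose out of reach is approached as far as the arm can. A call with a gripper value outside its range is refused whole. The fingers move at their own pace and stop on an object; the grip force is fixed at half the most. Time passes only in rows, so rows that do not move let the fingers close. It gives the time, the measured TCP pose, the force, the opening and the grip force at its end, in the units of the state.
- get_obs(): the state, without advancing time (a new reading comes with each control period).
- camera(name): name is "scene" or "top"; returns the picture (420x560x3 uint8, blue, green, red); there is no depth.
- calibration(name): a dict with "fx", "fy", "cx", "cy" (pixels), "R" (3x3) and "t" (3): a world point X has camera coordinates R X + t. Camera axes: x right, y down, z forward; pixel columns grow to the right and rows downward; lengths in m; the calibration is good to about 2 mm. A picture is of the moment at which its call begins. calibration takes no time and is no camera call.
- hand_in(): hands the job in; it is judged then, once.
The state is a dict: "time_s": time; "q": joint angles; "dq": joint speeds; "joint_efforts": joint torques, N m; "eef_pos": TCP position; "eef_rot": TCP orientation; "wrist_force": force on the tool from outside, world axes, zero at the start; "torque": the same for the moment, N m; "opening": opening from 0.0 (shut) to 1.0 (fully open); "grasp_force": force on a finger pad.
Only numpy, scipy, OpenCV 4.12 (cv2) and the standard library are available. Lean on these libraries where they do the work, as an engineer would, in place of code of your own. Each camera call takes 0.05 s, during which the arm holds its last target. There are 200 camera calls.

## Task

Turn the carousel of router dust collars clockwise (seen from above) by its red handle until it comes firmly up against its sprung stop, without ramming the stop, so that the one empty hook is on the robot's side. Then take the orange collar from the wooden stand, let the hook take its weight before you let go, and leave it hanging by its slot, pushed gently back along the hook against the shoulder, with the carousel still resting on its stop and the other things left alone.

Things in the scene. Friction and masses are not known exactly. Their poses are not given: they have to be found in the camera images.
- rack: Fixed foot (black disc 124 mm wide) and column; origin on the table, on the carousel's axis. Hidden under the turntable is a sprung stop, met turning clockwise with the empty hook somewhere within 0.45 rad of the rack's -x axis (roughly towards the robot): where, only feel can tell. It yields 3.5 N per mm at 45 mm radius; it counts as firmly met when pressed over 5 N for 0.2 s; over 18 N harms it.
- carousel: Turntable: disc 110 mm wide, top at 187 mm; origin on its axis at table height, z up, turning with it. Starts 1.0 to 1.8 rad anticlockwise of the rack's frame; stays where left (friction 0.2 N m; the stop pushes it back about 1 mm). Four level hooks 90 degrees apart: the one along its -x axis is empty, the others carry fixed black, blue and white collars. Do not push it with over 25 N.
- handle (a point): Top centre (232 mm high) of the red handle: an upright post 16 mm thick, 45 mm tall, at radius 46 mm on the carousel's +x axis, opposite the empty hook. Turning takes about 4 N here; pressing the stop comes on top of that (about 1 to 1).
- hook_tip (a point): Top (194 mm high) of the empty hook's upturned lip, at radius 110 mm on the carousel's -x axis. The hook is a flat bar 9 mm wide, lower face at 177, upper face at 185 mm height, lip from radius 107 to 113 mm. A shoulder plate 20 mm wide, 169 to 197 mm high, crosses the bar, outer face at radius 75 mm. All hooks are alike.
- stand: Fixed wooden stand 70 x 110 x 20 mm, origin at its underside; the collar's foot stands in its pocket (13 x 47 mm, floor at 8 mm, 12 mm deep), long side along y.
- collar: Orange plastic plate, 10 mm thick along x, same from both faces, about 0.09 kg, upright. Origin under the centre of its foot (44 mm along y, 14 mm high). Ring 76 mm outside, 50 mm inside, centre at 46 mm; ear 27 mm wide along y, up to 136 mm, with a slot through x 13 mm wide, 88 to 112 mm high. Grip the ear's solid top, 112 to 136 mm, across the 27 mm. Load the hook with under 30 N.
- eye (a point): Middle of the upper edge of the collar's slot, 112 mm above the collar's origin. Hung and fully home it lies 80 mm from the carousel's axis over the empty hook, 185 mm high (collar's origin then at 73 mm).
- jar: Closed jar 56 mm in diameter, 75 mm high, bystander; origin at its underside.
- bit_block: Wooden block 50 x 90 x 30 mm with three router bits up to 64 mm high, bystander; origin at its underside.
- wrench: Spanner lying on the table, bystander.
Not all that is in view belongs to the job. Several things have the shape of the collar; the one meant has the colours described above.

How it is judged:
By the outcome, as a careful person would: the job done as asked, in the order asked, and still so for the second after the job is handed in, with the robot touching nothing.
It also fails if it takes over 72 s, if anything falls off the work surface, if the arm or the gripper's body presses on something with over 40 N, if the wrist force passes 120 N, or if a joint passes its speed limit or range.

## Working session

There is one attempt and no reset: what is moved stays moved. The work goes in short steps, Python scripts to look and compute and a tool call to move; the robot and the scene stay as the last step left them, time stands still between calls to the robot, and variables do not carry over. Pictures are saved under pics/ and viewed, at most 10 in all, crops included, and the job is handed in when it is done.

Besides the shell and the picture viewer there is one more tool, called after "Call:" as name(argument=value, ...), one argument or row to a line, values as JSON. servo_tool: Moves the arm, as the interface text tells. Its arguments: {"type":"object","properties":{"commands":{"type":"string"}},"required":["commands"]}

```bash
mkdir -p pics
python3 - <<'E'
from bench import *
import cv2
for n in("scene","top"):
    cv2.imwrite(f"pics/{n}0.png",camera(n)); c=calibration(n); print(n,c)
o=get_obs(); print(o)
E
```

```text
scene {'fx': 397.00142404849026, 'fy': 397.00142404849026, 'cx': 283.6824072185351, 'cy': 206.42857374980278, 'R': array([[-0.7454021 ,  0.66660303, -0.00401444],
       [ 0.55184652,  0.6136796 , -0.56467935],
       [-0.37395338, -0.42312852, -0.82530062]]), 't': array([ 0.3917006 , -0.19455782,  1.2537074 ])}
top {'fx': 453.5024528242516, 'fy': 453.5024528242516, 'cx': 277.30545995944857, 'cy': 210.3409408605899, 'R': array([[ 1.95034376e-02, -9.99801042e-01,  4.18235821e-03],
       [-9.82417469e-01, -1.99408539e-02, -1.85629415e-01],
       [ 1.85675882e-01, -4.88410055e-04, -9.82610924e-01]]), 't': array([-0.0201162 ,  0.56285743,  1.09887834])}
{'time_s': 0.1, 'q': array([ 1.08969645e+00,  1.81476968e-01,  1.60790960e+00, -5.84378735e-06,
        1.35378737e+00, -2.06276163e-01]), 'dq': array([-9.49932620e-05, -2.11586210e-03, -1.48769920e-03, -4.82651388e-04,
       -1.39742920e-03, -1.03005466e-03]), 'joint_efforts': array([ 7.44212539e-04, -4.45872867e+01, -3.52243245e+01, -8.86796556e-05,
        4.08734384e-03, -2.71199519e-05]), 'eef_pos': array([0.15577998, 0.55298227, 0.23046772]), 'eef_rot': array([-2.63728898e-04,  1.36979163e-01,  9.90573613e-01, -7.45362007e-04]), 'wrist_force': array([-0.45671556,  0.08452339,  0.52092514]), 'torque': array([ 0.02725471, -0.0133988 ,  0.01151113]), 'grasp_force': 0.0, 'opening': 1.0024209277730123}
```

View pics/scene0.png

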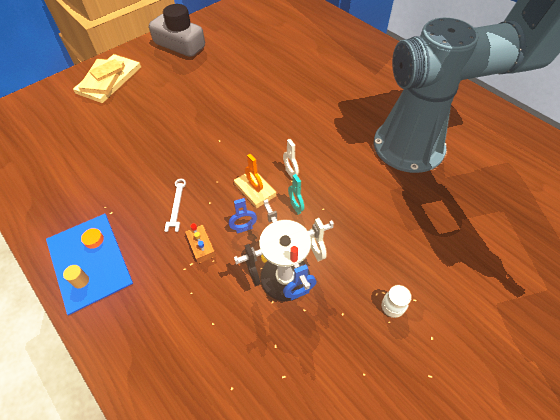

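View pics/top0.png

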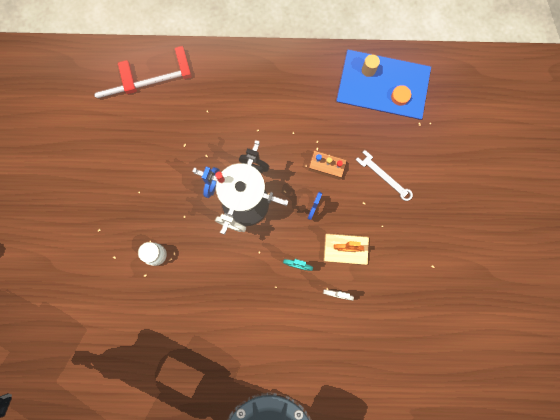

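The scene picture has the carousel at about (287,242), the orange collar on its stand at (254,185). In the top picture the disc is at (240,187), the red handle at (220,176), the empty hook tip at (286,202) and the orange collar at (348,247). Next I measure and enlarge.

```bash
cat > h.py <<'E'
from bench import *
import cv2, numpy as np
def ray(n,u,v):
    c=calibration(n); R=np.array(c["R"]); d=R.T@np.array([(u-c["cx"])/c["fx"],(v-c["cy"])/c["fy"],1]); return -R.T@np.array(c["t"]),d
def cast(n,u,v,z):
    o,d=ray(n,u,v); return (o+d*(z-o[2])/d[2]).round(4)
def proj(n,X):
    c=calibration(n); p=np.array(c["R"])@np.array(X)+np.array(c["t"]); return np.array([c["fx"]*p[0]/p[2]+c["cx"],c["fy"]*p[1]/p[2]+c["cy"]]).round(1)
def tri(a,b):
    (o1,d1),(o2,d2)=ray("top",*a),ray("scene",*b); A=np.c_[d1,-d2]; s=np.linalg.lstsq(A,o2-o1,rcond=None)[0]
    return ((o1+s[0]*d1+o2+s[1]*d2)/2).round(4), np.linalg.norm(o1+s[0]*d1-o2-s[1]*d2)
def blobs(img,lo,hi,box,amin=8):
    x0,y0,x1,y1=box; h=cv2.cvtColor(img,cv2.COLOR_BGR2HSV)[y0:y1,x0:x1]; m=cv2.inRange(h,lo,hi)
    n,l,s,c=cv2.connectedComponentsWithStats(m)
    return m,[(c[i]+[x0,y0],s[i].tolist(),[x0,y0]) for i in range(1,n) if s[i][4]>=amin]
E
python3 - <<'E'
from h import *
t=cv2.imread("pics/top0.png"); s=cv2.imread("pics/scene0.png")
for n,im,b in(("top",t,(180,130,300,250)),("scene",s,(230,190,340,310))):
    for r in(((0,150,90),(6,255,255)),((174,150,90),(180,255,255))):
        for c,st,_ in blobs(im,*r,b)[1]: print(n,"red",c.round(1),st)
    m,bl=blobs(im,(0,0,150),(180,45,255),b,40)
    for c,st,_ in bl: print(n,"white",c.round(1),st)
for n,im,b in(("top",t,(320,230,375,270)),("scene",s,(230,145,280,210))):
    for c,st,_ in blobs(im,(7,200,150),(16,255,255),b)[1]: print(n,"orange",c.round(1),st)
a=cv2.resize(t[130:270,180:380],(800,560),interpolation=cv2.INTER_CUBIC)
cv2.imwrite("pics/t1.png",a)
cv2.imwrite("pics/s1.png",cv2.resize(s[140:310,220:345],None,fx=3.5,fy=3.5,interpolation=cv2.INTER_CUBIC))
E
```

```text
top red [219.2 176.5] [36, 42, 8, 10, 51]
top white [255.6 145.6] [72, 11, 7, 10, 43]
top white [240.6 192.7] [32, 29, 76, 75, 2190]
top white [197.6 171.7] [13, 38, 11, 8, 46]
scene red [294.  253.6] [61, 56, 7, 16, 100]
scene white [267.6 206.1] [34, 9, 9, 14, 55]
scene white [284.1 241.2] [25, 27, 60, 51, 1663]
scene white [323.9 224.4] [86, 28, 17, 13, 98]
scene white [314.9 245.4] [82, 48, 8, 15, 53]
scene white [322.4 247.7] [88, 49, 8, 19, 69]
scene white [240.2 258.6] [4, 65, 13, 9, 62]
scene white [288.  275.7] [49, 77, 16, 16, 129]
scene white [304.4 280.8] [70, 85, 10, 13, 67]
scene orange [252.2 172.6] [14, 8, 19, 39, 271]
```

View pics/t1.png

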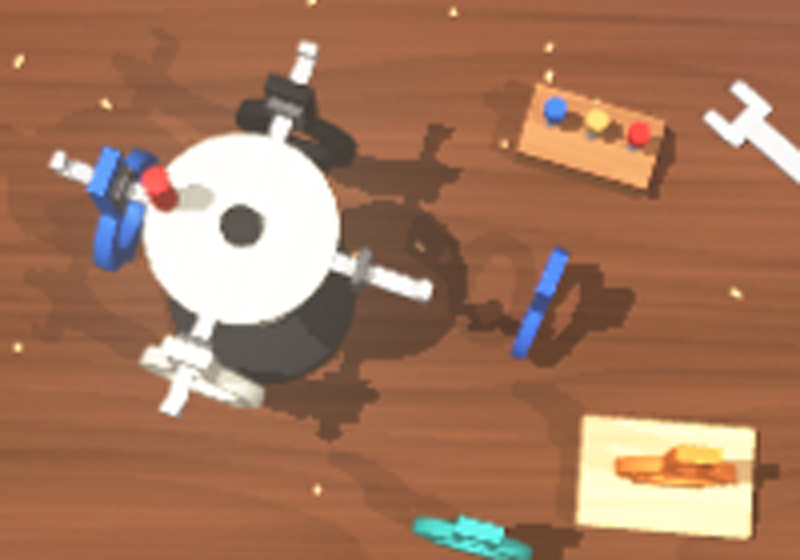

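View pics/s1.png

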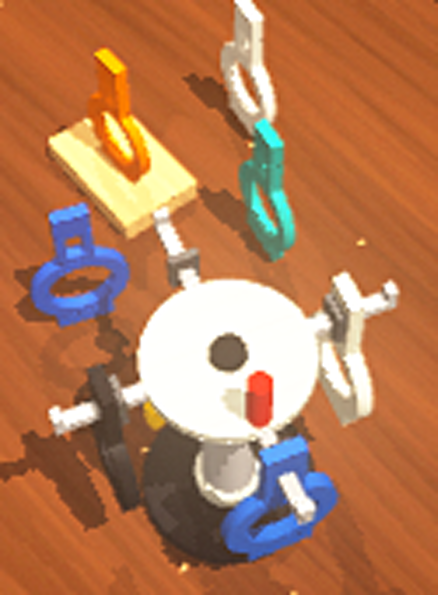

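The enlarged top view gives disc centre (240.2,187.1), hook tip (287,202.7), handle top about (218.5,174.2), collar ear top about (354.5,243.3), and stand corners at about (325.7,233.5), (369.5,237), (367.5,264.5), (324,261). In the scene view the disc centre is (285.1,242.7), the handle top about (294.6,248), and the ear top about (251.5,155).

Run:
```python
from h import *
print("axis",cast("top",240.2,187.1,.187),cast("scene",285.1,242.7,.187))
print("tip",cast("top",287,202.7,.194),cast("scene",220+162/3.5,140+214/3.5,.194))
print("handle",cast("top",218.5,174.2,.232),cast("scene",294.3,247.6,.232))
k=[cast("top",*p,.02) for p in((325.7,233.5),(369.5,237),(367.5,264.5),(324,261))]
print("stand",np.mean(k,0),k)
t=cv2.imread("pics/top0.png"); s=cv2.imread("pics/scene0.png")
for n,im,b,lo in(("top",t,(320,230,375,270),(5,120,120)),("scene",s,(230,145,280,210),(5,180,120))):
    h=cv2.cvtColor(im,cv2.COLOR_BGR2HSV)
    m=cv2.inRange(h,(5,195,150),(20,255,255)); q=np.zeros_like(m); q[b[1]:b[3],b[0]:b[2]]=m[b[1]:b[3],b[0]:b[2]]
    ys,xs=np.nonzero(q); print(n,xs.min(),xs.max(),ys.min(),ys.max(),len(xs))
    if n=="top":
        r=cv2.minAreaRect(np.c_[xs,ys].astype(np.float32)); print(r)
print("ear",cast("top",354.5,243.3,.144),cast("scene",220+111/3.5,140+54/3.5,.144))
def rc(p): return cast("top",180+p[0]/4,130+p[1]/4,.144)
print([rc(p) for p in((667,452),(676,445),(722,448),(722,460))])
c=calibration("top"); print(-c["R"].T@c["t"])
c=calibration("scene"); print(-c["R"].T@c["t"])
```

```text
axis [0.5895 0.076  0.187 ] [0.5931 0.0813 0.187 ]
tip [ 0.5542 -0.0301  0.194 ] [ 0.5559 -0.0237  0.194 ]
handle [0.6064 0.1202 0.232 ] [0.6037 0.1204 0.232 ]
stand [ 0.47195 -0.18935  0.02   ] [array([ 0.5109, -0.1354,  0.02  ]), array([ 0.504 , -0.2487,  0.02  ]), array([ 0.4331, -0.2423,  0.02  ]), array([ 0.4398, -0.131 ,  0.02  ])]Traceback (most recent call last):
  File "<stdin>", line 11, in <module>
    return umr_minimum(a, axis, None, out, keepdims, initial, where)
ValueError: zero-size array to reduction operation minimum which has no identity
```

Call:
servo_tool(
  commands="0 0 0.053 0 0 -50 0; 0 0 0 -44 -22 0 0; 0 0 0 -44 -22 0 0; 0 0 0 -44 -22 0 0; 0 0 0 -44 -22 0 0",
)

```text
time_s: 0.72
eef_pos: [0.295, 0.4121, 0.281]
eef_rot: [-0.0, 0.163, 0.987, -0.0]
wrist_force: [0.0, -1.2, 0.0]
opening: -0.004
grasp_force: 0.0
```

Call:
servo_tool(
  commands="0 0 0 -44 -22 0 0; 0 0 0 -44 -22 0 0; 0 0 0 -44 -22 0 0; 0 0 0 -44 -22 0 0; 0 0 0 0 0 0 0",
)

```text
time_s: 1.35
eef_pos: [0.4343, 0.2711, 0.2807]
eef_rot: [-0.0, 0.165, 0.986, -0.0]
wrist_force: [0.2, 0.2, 0.1]
opening: 0.001
grasp_force: 0.0
```

```bash
cat >> h.py <<'E'
from scipy.spatial.transform import Rotation as Ro
def rot(o): w=o["eef_rot"]; return Ro.from_quat([w[1],w[2],w[3],w[0]])
def go(p,b):
    "shift (mm) in tool axes, after turning to tool-y angle b, and the turn"
    o=get_obs(); R=rot(o); y=R.as_matrix()[:,1]; a=np.arctan2(y[1],y[0])
    T=np.array([[-np.sin(b),np.cos(b),0],[np.cos(b),np.sin(b),0],[0,0,-1]])
    print("t",round(o["time_s"],2),"pos",o["eef_pos"].round(4),"yang",a.round(4),"z",R.as_matrix()[:,2].round(3),"F",o["wrist_force"].round(1),"open",round(o["opening"],3),"grip",round(o["grasp_force"],1))
    print("turn",((a-b+np.pi)%(2*np.pi)-np.pi).round(4),"shift",(T@(np.array(p)-o["eef_pos"])*1000).round(1))
E
python3 -c "
from h import *
go((.5775,.130,.200),1.243)"
```

```text
t 1.35 pos [0.4343 0.2711 0.2807] yang 1.2383 z [-0.001 -0.001 -1.   ] F [0.2 0.2 0.1] open 0.001 grip 0.0
turn -0.0047 shift [-181.   -87.5   80.7]
```

Call:
servo_tool(
  commands="0 0 0 -45 -22 0 0; 0 0 0 -45 -22 0 0; 0 0 0 -45 -22 0 0; 0 0 0 -46 -22 0 0; 0 0 0 0 0 20 0",
)

```text
time_s: 1.98
eef_pos: [0.5781, 0.1303, 0.2621]
eef_rot: [0.001, 0.165, 0.986, 0.0]
wrist_force: [0.1, 0.6, -0.2]
opening: 0.005
grasp_force: 0.0
```

Call:
servo_tool(
  commands="0 0 0 0 0 20 0; 0 0 0 0 0 20 0; 0 0 0 0 0 20 0; 0 0 0 0 0 0 0",
)

```text
time_s: 2.48
eef_pos: [0.5737, 0.1329, 0.1992]
eef_rot: [-0.002, 0.163, 0.987, -0.0]
wrist_force: [0.5, -0.6, 0.1]
opening: -0.001
grasp_force: 0.0
```

```bash
python3 -c "
from h import *
go((.5775,.130,.200),1.243)
cv2.imwrite('pics/s2.png',cv2.resize(camera('scene')[150:320,200:380],None,fx=3.5,fy=3.5))"
```

```text
t 2.48 pos [0.5737 0.1329 0.1992] yang 1.244 z [-0.005  0.    -1.   ] F [ 0.5 -0.6  0.1] open -0.001 grip 0.0
turn 0.001 shift [-4.5 -1.6 -0.8]
```

View pics/s2.png

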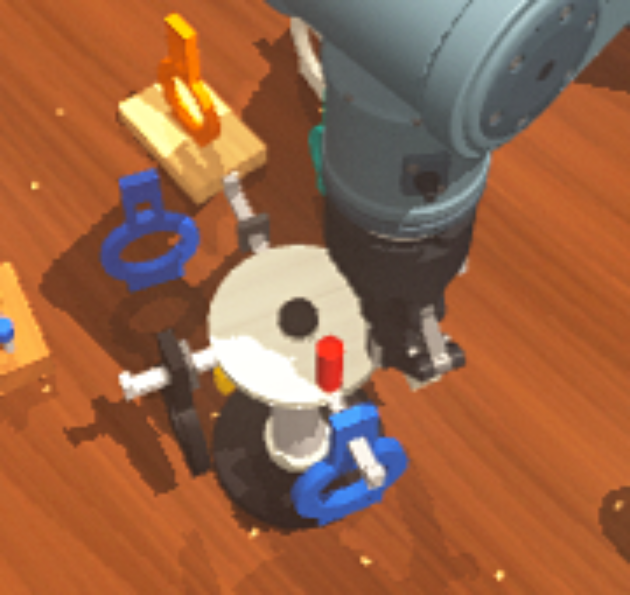

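The fingertips are behind the red post (post at about (330,365) in the crop), with a clear gap and nothing touching.

Call:
servo_tool(
  commands="0 0 0 -6 -1 0 0; 0 0 0 -6 0 0 0; 0 0 0.08 -4 1.5 0 0; 0 0 0.08 -3.8 1.5 0 0; 0 0 0.08 -3.8 1.5 0 0",
)

```text
time_s: 3.15
eef_pos: [0.599, 0.1268, 0.2021]
eef_rot: [-0.001, 0.281, 0.96, 0.0]
wrist_force: [-3.7, 0.8, 3.2]
opening: 0.005
grasp_force: 2.1
```

```bash
cat >> h.py <<'E'
def rel(ax=(.5905,.077)):
    o=get_obs(); M=rot(o).as_matrix(); d=np.r_[o["eef_pos"][:2]-ax,0]*1000
    print("b",np.arctan2(M[1,1],M[0,1]).round(3),"p_tool",(d@M)[:2].round(1),"z",o["eef_pos"][2].round(4),"F_tool",(o["wrist_force"]@M).round(1),"t",round(o["time_s"],2),"M",o["torque"].round(2))
E
python3 -c "
from h import *
rel()"
```

```text
b 1.0 p_tool [19.7 46.5] z 0.2021 F_tool [ 3.5 -1.3 -3.2] t 3.15 M [0.12 0.64 0.01]
```

Call:
servo_tool(
  commands="0 0 0.08 -3.8 1.5 0 0; 0 0 0.08 -3.8 1.5 0 0; 0 0 0.06 -2.8 1.1 0 0; 0 0 0.04 -1.9 0.7 0 0",
)

```text
time_s: 3.65
eef_pos: [0.6117, 0.1234, 0.202]
eef_rot: [-0.0, 0.403, 0.915, 0.0]
wrist_force: [-4.2, 2.8, 2.3]
opening: -0.0
grasp_force: 2.1
```

```bash
python3 -c "
from h import *
rel()"
```

```text
b 0.742 p_tool [19.9 47. ] z 0.202 F_tool [ 4.9 -1.2 -2.3] t 3.65 M [ 0.4   0.53 -0.03]
```

Call:
servo_tool(
  commands="0 0 0.03 -1.4 0.5 0 0; 0 0 0.03 -1.4 0.5 0 0; 0 0 0.03 -1.4 0.5 0 0; 0 0 0 0 0 0 0",
)

```text
time_s: 4.15
eef_pos: [0.616, 0.1208, 0.2015]
eef_rot: [0.0, 0.443, 0.896, 0.0]
wrist_force: [-0.6, 3.8, 2.4]
opening: -0.001
grasp_force: 1.8
```

Call:
servo_tool(
  commands="0 0 0.03 -1.4 0.5 0 0; 0 0 0.03 -1.4 0.5 0 0; 0 0 0.03 -1.4 0.5 0 0; 0 0 0 0 0 0 0",
)

```text
time_s: 4.65
eef_pos: [0.6197, 0.1184, 0.2013]
eef_rot: [0.0, 0.483, 0.876, 0.0]
wrist_force: [-0.1, 5.4, 1.0]
opening: 0.0
grasp_force: 2.0
```

Call:
servo_tool(
  commands="0 0 0.03 -1.4 0.5 0 0; 0 0 0.03 -1.4 0.5 0 0; 0 0 0.03 -1.4 0.5 0 0; 0 0 0 0 0 0 0",
)

```text
time_s: 5.15
eef_pos: [0.6232, 0.1156, 0.2013]
eef_rot: [0.0, 0.522, 0.853, 0.001]
wrist_force: [0.3, 4.9, 2.1]
opening: 0.002
grasp_force: 2.2
```

Call:
servo_tool(
  commands="0 0 0.03 -1.4 0.5 0 0; 0 0 0.03 -1.4 0.5 0 0; 0 0 0.03 -1.4 0.5 0 0; 0 0 0 0 0 0 0",
)

```text
time_s: 5.65
eef_pos: [0.6264, 0.1125, 0.2013]
eef_rot: [0.0, 0.56, 0.829, 0.001]
wrist_force: [1.7, 4.8, 1.2]
opening: 0.004
grasp_force: 2.2
```

```bash
python3 -c "
from h import *
rel()"
```

```text
b 0.382 p_tool [19.5 46.5] z 0.2013 F_tool [ 3.8  3.4 -1.2] t 5.65 M [ 0.78 -0.16  0.02]
```

Call:
servo_tool(
  commands="0 0 0.03 -1.4 0.5 0 0; 0 0 0.03 -1.4 0.5 0 0; 0 0 0.03 -1.4 0.5 0 0; 0 0 0 0 0 0 0",
)

```text
time_s: 6.15
eef_pos: [0.6294, 0.109, 0.2013]
eef_rot: [0.0, 0.597, 0.803, 0.001]
wrist_force: [1.9, 5.1, 1.2]
opening: 0.006
grasp_force: 2.2
```

Call:
servo_tool(
  commands="0 0 0.03 -1.4 0.5 0 0; 0 0 0.03 -1.4 0.5 0 0; 0 0 0.03 -1.4 0.5 0 0; 0 0 0 0 0 0 0",
)

```text
time_s: 6.65
eef_pos: [0.6321, 0.1052, 0.2013]
eef_rot: [0.001, 0.632, 0.775, 0.001]
wrist_force: [2.7, 5.0, 0.9]
opening: -0.002
grasp_force: 2.2
```

Call:
servo_tool(
  commands="0 0 0.03 -1.4 0.5 0 0; 0 0 0.03 -1.4 0.5 0 0; 0 0 0.03 -1.4 0.5 0 0; 0 0 0 0 0 0 0",
)

```text
time_s: 7.15
eef_pos: [0.6344, 0.1013, 0.2013]
eef_rot: [0.001, 0.666, 0.746, 0.001]
wrist_force: [2.2, 4.9, 0.6]
opening: 0.003
grasp_force: 2.2
```

Call:
servo_tool(
  commands="0 0 0.03 -1.4 0.5 0 0; 0 0 0.03 -1.4 0.5 0 0; 0 0 0.03 -1.4 0.5 0 0; 0 0 0 0 0 0 0",
)

```text
time_s: 7.65
eef_pos: [0.6363, 0.0971, 0.2014]
eef_rot: [0.001, 0.699, 0.715, 0.001]
wrist_force: [3.2, 4.7, 0.4]
opening: -0.0
grasp_force: 2.2
```

```bash
python3 -c "
from h import *
rel()"
```

```text
b 0.022 p_tool [19.1 46.3] z 0.2014 F_tool [ 4.6  3.3 -0.4] t 7.65 M [ 0.68 -0.56  0.07]
```

Call:
servo_tool(
  commands="0 0 0.03 -1.4 0.5 0 0; 0 0 0.03 -1.4 0.5 0 0; 0 0 0.03 -1.4 0.5 0 0; 0 0 0 0 0 0 0",
)

```text
time_s: 8.15
eef_pos: [0.638, 0.0929, 0.2014]
eef_rot: [0.001, 0.731, 0.683, 0.001]
wrist_force: [4.7, 5.0, 0.2]
opening: 0.004
grasp_force: 2.5
```

Call:
servo_tool(
  commands="0 0 0.03 -1.4 0.7 0 0; 0 0 0.03 -1.4 0.7 0 0; 0 0 0.02 -1 0.5 0 0; 0 0 0 0 0 0 0",
)

```text
time_s: 8.65
eef_pos: [0.6391, 0.0908, 0.2014]
eef_rot: [-0.0, 0.757, 0.653, 0.002]
wrist_force: [3.5, 10.3, 0.9]
opening: 0.0
grasp_force: 5.4
```

```bash
python3 -c "
from h import *
rel()"
```

```text
b -0.147 p_tool [20.8 46.1] z 0.2014 F_tool [10.7  1.9 -0.8] t 8.65 M [ 1.62 -0.49  0.03]
```

Force has risen: the stop is met. I press a little more and hold.

Call:
servo_tool(
  commands="0 0 0 -0.7 0 0 0; 0 0 0 -0.7 0 0 0; 0 0 0 0 0 0 0; 0 0 0 0 0 0 0; 0 0 0 0 0 0 0",
)

```text
time_s: 9.28
eef_pos: [0.6391, 0.0902, 0.2014]
eef_rot: [-0.001, 0.757, 0.654, 0.002]
wrist_force: [4.9, 12.7, 0.7]
opening: -0.0
grasp_force: 6.7
```

Call:
servo_tool(
  commands="0 0 0 2 0 0 0; 0 0 0 3 0 0 0; 0 0 0 8 0 0 0; 0 0 0 0 0 -40 0; 0 0 0 0 0 -50 0",
)

```text
time_s: 9.9
eef_pos: [0.639, 0.1001, 0.2902]
eef_rot: [-0.001, 0.757, 0.653, -0.002]
wrist_force: [0.6, -0.1, -0.3]
opening: 0.002
grasp_force: 0.0
```

Call:
servo_tool(
  commands="0 0 0 43 -37 0 0; 0 0 0 43 -37 0 0; 0 0 0 43 -37 0 0; 0 0 0 43 -37 0 1; 0 0 0 0 0 0 1",
)

```text
time_s: 10.52
eef_pos: [0.5165, 0.2951, 0.2912]
eef_rot: [-0.0, 0.756, 0.655, -0.0]
wrist_force: [0.4, -0.5, -0.2]
opening: 0.418
grasp_force: 0.0
```

Run:
```python
from h import *
a=camera("top"); b=camera("scene"); cv2.imwrite("pics/t3f.png",a); cv2.imwrite("pics/s3f.png",b)
# left: top crop around the hook (x8), right: scene crop
A=cv2.resize(a[185:260,200:250],None,fx=8,fy=8,interpolation=cv2.INTER_CUBIC)
B=cv2.resize(b[185:260,285:335],None,fx=8,fy=8,interpolation=cv2.INTER_CUBIC)
cv2.imwrite("pics/c3.png",np.hstack([A,B]))
go((.472,-.19,.29),-1.63)
```

```text
t 10.62 pos [0.5187 0.2922 0.2911] yang -0.1459 z [ 0.    -0.001 -1.   ] F [ 0.1 -0.3 -0.7] open 0.595 grip 0.0
turn 1.4841 shift [-18.1 484.1   1.1]
```

View pics/c3.png

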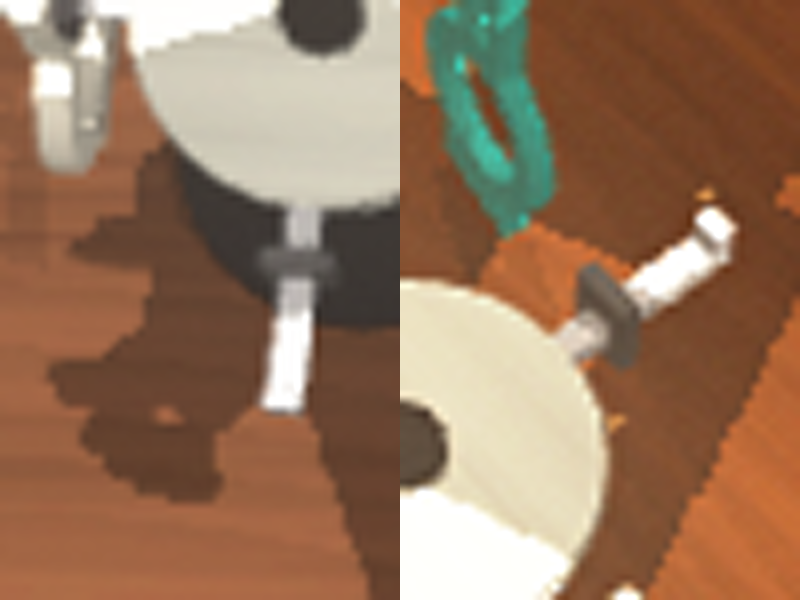

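The hook now points to the robot: in the top view its lip is at about pixel (235.5,235.5) and the shoulder at (237,218); in the scene view the lip top is at about (324.3,213). I now measure it, and the collar from the first pictures.

Run:
```python
from h import *
t=cv2.imread("pics/t3f.png"); s=cv2.imread("pics/s3f.png"); t0=cv2.imread("pics/top0.png"); s0=cv2.imread("pics/scene0.png")
g=t.min(2).astype(float)
# bar centre columns per row (top): sub-pixel centroid of brightness above the background
P=[]
for v in range(224,237):
    r=g[v,228:244]; w=np.clip(r-120,0,None)
    if w.sum()>60: u=228+(w*np.arange(16)).sum()/w.sum(); P.append((u,v)); print(v,round(u,2),cast("top",u,v,.185),r[4:12].astype(int))
for lo,hi in(((0,150,90),(6,255,255)),((174,150,90),(180,255,255))):
  for n,im,b in(("top",t,(180,130,300,250)),("scene",s,(230,190,340,310))):
    for c,st,_ in blobs(im,lo,hi,b)[1]: print(n,"red",c.round(1),st)
# scene bar centroid per column
G=s.min(2).astype(float)
for u in range(316,328):
    r=G[200:232,u]; w=np.clip(r-130,0,None)
    if w.sum()>60:
        v=200+(w*np.arange(32)).sum()/w.sum(); k=np.nonzero(w)[0]+200; print("s",u,round(v,2),k.min(),k.max(),cast("scene",u,v,.185))
# collar masks
for n,im,b in(("top",t0,(320,230,375,270)),("scene",s0,(230,145,285,215))):
    h=cv2.cvtColor(im,cv2.COLOR_BGR2HSV)[b[1]:b[3],b[0]:b[2]]
    m=cv2.inRange(h,(4,170,60),(19,255,255)); ys,xs=np.nonzero(m); xs+=b[0]; ys+=b[1]
    print(n,len(xs),xs.min(),xs.max(),ys.min(),ys.max())
    for v in range(ys.min(),ys.min()+12): q=xs[ys==v]; print(v,q.min() if len(q) else 0,q.max() if len(q) else 0,end="; ")
    print()
A=cv2.resize(t0[232:268,322:372],None,fx=8,fy=8,interpolation=cv2.INTER_CUBIC)
B=cv2.resize(s0[148:198,230:280],None,fx=8,fy=8,interpolation=cv2.INTER_CUBIC)
cv2.imwrite("pics/c4.png",np.hstack([cv2.copyMakeBorder(A,0,112,0,0,cv2.BORDER_CONSTANT),B]))
```

```text
224 236.64 [0.5053 0.0812 0.185 ] [ 51  53 113 209 207 221 241  61]
225 236.2 [0.5031 0.0821 0.185 ] [ 51  68 175 253 253 252 232  57]
226 236.2 [0.5008 0.082  0.185 ] [ 51  68 174 253 253 252 232  52]
227 236.17 [0.4986 0.082  0.185 ] [ 50  72 180 253 253 252 230  50]
228 235.92 [0.4963 0.0824 0.185 ] [ 51  99 218 253 253 251 197  49]
229 235.75 [0.494  0.0827 0.185 ] [ 51 123 240 253 253 251 174  50]
230 235.59 [0.4918 0.083  0.185 ] [ 52 124 240 253 253 250 138  52]
231 235.54 [0.4896 0.0831 0.185 ] [ 50 129 244 253 253 250 134  51]
232 235.33 [0.4873 0.0834 0.185 ] [ 52 157 253 252 252 250 114  50]
233 235.22 [0.4851 0.0836 0.185 ] [ 72 179 252 245 240 247  63  49]
234 234.92 [0.4828 0.0842 0.185 ] [100 220 253 253 251 198  64  49]
235 234.84 [0.4806 0.0843 0.185 ] [118 234 251 251 249 188  61  48]
top red [240.9 163.3] [58, 28, 7, 11, 55]
scene red [267.  247.6] [34, 50, 7, 16, 100]
s 316 219.64 218 222 [0.5027 0.0828 0.185 ]
s 317 219.47 217 222 [0.5007 0.084  0.185 ]
s 318 218.89 216 222 [0.498  0.0844 0.185 ]
s 319 218.17 216 221 [0.495  0.0845 0.185 ]
s 320 217.49 215 220 [0.4921 0.0847 0.185 ]
s 321 216.81 215 220 [0.4892 0.0849 0.185 ]
s 322 215.82 212 219 [0.4857 0.0846 0.185 ]
s 323 213.81 211 218 [0.4803 0.0823 0.185 ]
s 324 213.27 211 217 [0.4776 0.0827 0.185 ]
s 325 213.96 212 217 [0.4772 0.0855 0.185 ]
top 142 334 363 242 250
242 348 348; 243 347 348; 244 337 349; 245 334 353; 246 334 362; 247 334 363; 248 335 363; 249 338 363; 250 343 361; 251 0 0; 252 0 0; 253 0 0; 
scene 2603 230 284 145 214
145 230 284; 146 230 284; 147 230 284; 148 230 284; 149 230 284; 150 230 284; 151 230 284; 152 230 283; 153 230 282; 154 230 282; 155 230 282; 156 230 282;
```

View pics/c4.png

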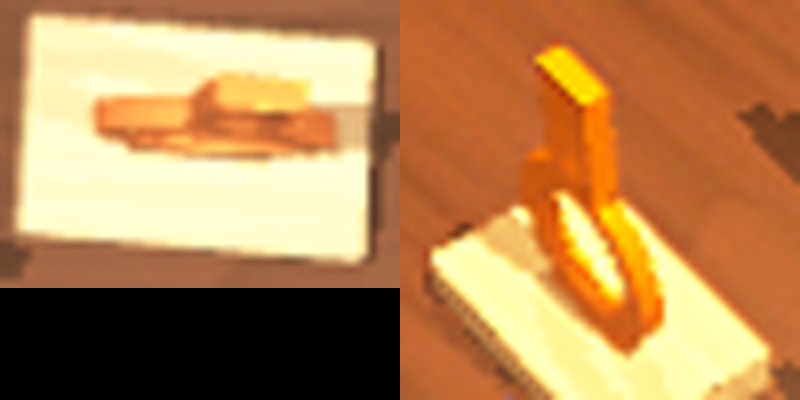

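The ear's top face is centred at about (354.0,243.1) in the top view and (251.1,157.1) in the scene view. The collar stands straight in the stand.

Run:
```python
from h import *
a=cast("top",354.0,243.1,.144);b=cast("scene",251.1,157.1,.144);print(a,b)
print("tri",tri((354.0,243.1),(251.1,157.1)))
def e(x,y): return cast("top",322+x/8-.5,232+y/8-.5,.144)
print([e(*p) for p in((213,75),(310,83),(210,105),(307,112))])
print("handle",cast("top",240.7,160.5,.232),cast("scene",267,241.6,.232))
E=(a+b)/2; go((E[0],E[1],.29),-1.63)
```

```text
[ 0.4727 -0.1871  0.144 ] [ 0.4729 -0.1856  0.144 ]
tri (array([ 0.4725, -0.187 ,  0.1427]), np.float64(0.0009652050571243096))
[array([ 0.4775, -0.1736,  0.144 ]), array([ 0.4758, -0.2016,  0.144 ]), array([ 0.4688, -0.1727,  0.144 ]), array([ 0.4674, -0.2006,  0.144 ])]
handle [0.6383 0.0732 0.232 ] [0.6351 0.0739 0.232 ]
t 10.62 pos [0.5187 0.2922 0.2911] yang -0.1459 z [ 0.    -0.001 -1.   ] F [ 0.1 -0.3 -0.7] open 0.595 grip 0.0
turn 1.4841 shift [-17.5 480.5   1.1]
```

Call:
servo_tool(
  commands="0 0 0.18 0 0 0 0.7; 0 0 0.18 0 0 0 0.7; 0 0 0.18 0 0 0 0.7; 0 0 0.18 0 0 0 0.7; 0 0 0.18 0 0 0 0.7",
)

```text
time_s: 11.25
eef_pos: [0.52, 0.2902, 0.291]
eef_rot: [0.0, 0.967, 0.255, -0.0]
wrist_force: [0.8, 0.9, -0.4]
opening: 0.697
grasp_force: 0.0
```

Call:
servo_tool(
  commands="0 0 0.18 0 0 0 0.7; 0 0 0.18 0 0 0 0.7; 0 0 0.18 0 0 0 0.7; 0 0 0.044 0 30 0 0.7; 0 0 0 -2 50 0 0.7",
)

```text
time_s: 11.88
eef_pos: [0.5142, 0.2105, 0.2909]
eef_rot: [0.0, 1.0, -0.031, 0.0]
wrist_force: [0.9, -0.7, -0.2]
opening: 0.696
grasp_force: 0.0
```

Call:
servo_tool(
  commands="0 0 0 -2 50 0 0.7; 0 0 0 -2 50 0 0.7; 0 0 0 -2 50 0 0.7; 0 0 0 -2 50 0 0.7; 0 0 0 -2 50 0 0.7",
)

```text
time_s: 12.5
eef_pos: [0.4879, -0.0401, 0.2913]
eef_rot: [0.0, 1.0, -0.032, 0.0]
wrist_force: [1.1, -0.4, 0.2]
opening: 0.701
grasp_force: 0.0
```

Call:
servo_tool(
  commands="0 0 0 -2 50 0 0.7; 0 0 0 -2 50 0 0.7; 0 0 0 -1 30 0 0.7; 0 0 0 0 0 0 0.7; 0 0 0 0 0 0 0.7",
)

```text
time_s: 13.12
eef_pos: [0.4751, -0.1666, 0.2911]
eef_rot: [-0.0, 1.0, -0.031, -0.0]
wrist_force: [0.0, 0.1, 0.3]
opening: 0.701
grasp_force: 0.0
```

```bash
python3 -c "
from h import *
go((.4728,-.1865,.111),-1.63)"
```

```text
t 13.12 pos [ 0.4751 -0.1666  0.2911] yang -1.6329 z [-0.  0. -1.] F [0.  0.1 0.3] open 0.701 grip 0.0
turn -0.0029 shift [ -1.1  20.  180.1]
```

Call:
servo_tool(
  commands="0 0 0 -1 20 0 0.7; 0 0 0 0 0 50 0.7; 0 0 0 0 0 50 0.7; 0 0 0 0 0 40 0.7; 0 0 0 0 0 20 0.7",
)

```text
time_s: 13.75
eef_pos: [0.472, -0.1852, 0.1288]
eef_rot: [-0.001, 1.0, -0.03, -0.002]
wrist_force: [0.1, 0.4, 0.2]
opening: 0.697
grasp_force: 0.0
```

Call:
servo_tool(
  commands="0 0 0 0 0 20 0.7; 0 0 0 0 0 0 0.7; 0 0 0 0 0 0 0.3; 0 0 0 0 0 0 0; 0 0 0 0 0 0 0",
)

```text
time_s: 14.38
eef_pos: [0.474, -0.1863, 0.1125]
eef_rot: [0.001, 1.0, -0.03, 0.001]
wrist_force: [0.6, -0.7, 4.2]
opening: 0.303
grasp_force: 58.6
```

Call:
servo_tool(
  commands="0 0 0 0 0 0 0; 0 0 0 0 0 0 0",
)

```text
time_s: 14.62
eef_pos: [0.474, -0.1863, 0.1125]
eef_rot: [0.001, 1.0, -0.03, 0.001]
wrist_force: [-0.6, -0.0, 6.0]
opening: 0.3
grasp_force: 59.0
```

```bash
python3 -c "
from h import *
go((.4728,-.1865,.111),-1.63)"
```

```text
t 14.62 pos [ 0.474  -0.1863  0.1125] yang -1.631 z [ 0.002 -0.001 -1.   ] F [-0.6 -0.   6. ] open 0.3 grip 59.0
turn -0.001 shift [-1.2  0.2  1.5]
```

Call:
servo_tool(
  commands="0 0 0 0 0 -8 0; 0 0 0 0 0 -10 0; 0 0 0 0 0 -40 0; 0 0 0 0 0 -50 0; 0 0 0 0 0 -50 0",
)

```text
time_s: 15.25
eef_pos: [0.4729, -0.1856, 0.2712]
eef_rot: [-0.0, 1.0, -0.03, -0.0]
wrist_force: [0.6, -0.3, -0.8]
opening: 0.305
grasp_force: 59.0
```

```bash
python3 -c "
from h import *
go((.4558,.0864,.280),-1.641)"
```

```text
t 15.25 pos [ 0.4729 -0.1856  0.2712] yang -1.631 z [-0.  0. -1.] F [ 0.6 -0.3 -0.8] open 0.305 grip 59.0
turn 0.01 shift [ -36.1 -270.1   -8.8]
```

Call:
servo_tool(
  commands="0 0 0.01 -6 -45 0 0; 0 0 0 -6 -45 0 0; 0 0 0 -6 -45 0 0; 0 0 0 -6 -45 0 0; 0 0 0 -6 -45 0 0",
)

```text
time_s: 15.88
eef_pos: [0.4582, 0.0421, 0.2699]
eef_rot: [-0.0, 0.999, -0.035, 0.0]
wrist_force: [1.0, 0.4, -0.7]
opening: 0.304
grasp_force: 59.1
```

Call:
servo_tool(
  commands="0 0 0 -6 -45 0 0; 0 0 0 0 0 30 0; 0 0 0 0 0 30 0; 0 0 0 0 0 20 0; 0 0 0 0 0 0 0",
)

```text
time_s: 16.5
eef_pos: [0.4544, 0.0862, 0.1882]
eef_rot: [-0.0, 0.999, -0.035, -0.002]
wrist_force: [-0.5, 0.8, -0.3]
opening: 0.306
grasp_force: 59.2
```

Run:
```python
from h import *
go((.4558,.0864,.190),-1.641)
a=camera("top"); b=camera("scene"); cv2.imwrite("pics/t5f.png",a); cv2.imwrite("pics/s5f.png",b)
A=cv2.resize(a[190:265,200:250],None,fx=8,fy=8,interpolation=cv2.INTER_CUBIC)
B=cv2.resize(b[175:250,300:350],None,fx=8,fy=8,interpolation=cv2.INTER_CUBIC)
cv2.imwrite("pics/c5.png",np.hstack([A,B]))
```

```text
t 16.5 pos [0.4544 0.0862 0.1882] yang -1.6408 z [-0.003  0.    -1.   ] F [-0.5  0.8 -0.3] open 0.306 grip 59.2
turn 0.0002 shift [ 1.4 -0.3 -1.8]
```

View pics/c5.png

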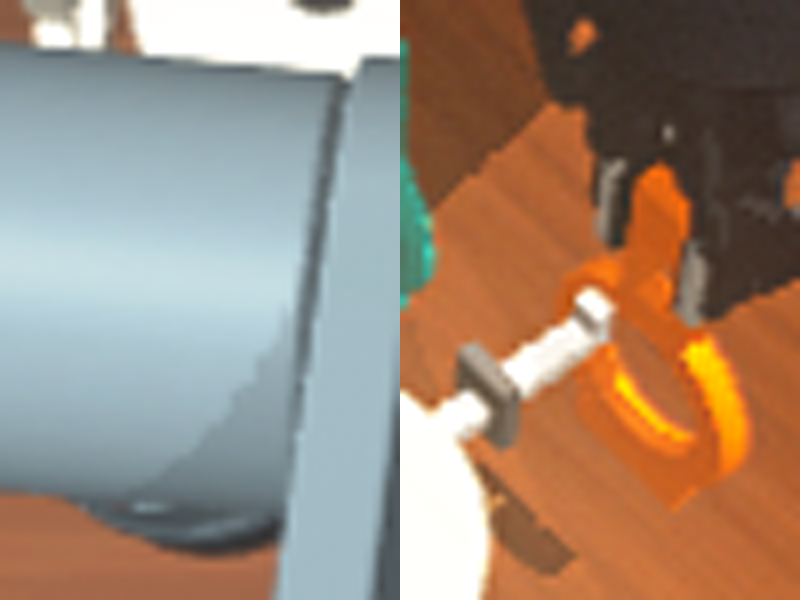

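The scene view shows the collar upright in the grip, its slot behind the lip (lip at about crop (594,312)); the arm hides the top view. I check the alignment by drawing the predicted slot and lip corners.

Run:
```python
from h import *
b=cv2.imread("pics/s5f.png"); K=10; x0,y0=308,190
B=cv2.resize(b[y0:y0+55,x0:x0+50],None,fx=K,fy=K,interpolation=cv2.INTER_CUBIC)
def dr(X,c):
    q=[((proj("scene",p)-[x0,y0]+.5)*K).astype(int) for p in X]; cv2.polylines(B,[np.array(q)],True,c,1)
th=-.075; ex=np.array([np.cos(th),np.sin(th),0]); ey=np.array([-np.sin(th),np.cos(th),0])
T=get_obs()["eef_pos"]; O=np.array([T[0]-.001,T[1],T[2]-.1045]); ez=np.array([0,0,1])
dr([O+ex*.005+ey*s*.0065+ez*z for s,z in((-1,.088),(1,.088),(1,.112),(-1,.112))],(255,0,0))
dr([O+ex*.005+ey*s*.0135+ez*z for s,z in((-1,.09),(1,.09),(1,.136),(-1,.136))],(255,0,255))
A=np.array([.5905,.0761,0])
dr([A-ex*r+ey*s*.0045+ez*.194 for r,s in((.107,-1),(.107,1),(.113,1),(.113,-1))],(0,200,0))
dr([A-ex*r+ey*s*.0045+ez*.185 for r,s in((.075,-1),(.075,1),(.107,1),(.107,-1))],(0,0,255))
dr([A-ex*.075+ey*s*.010+ez*z for s,z in((-1,.169),(1,.169),(1,.197),(-1,.197))],(255,255,0))
cv2.imwrite("pics/c6.png",B)
```

```text
(no output)
```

View pics/c6.png

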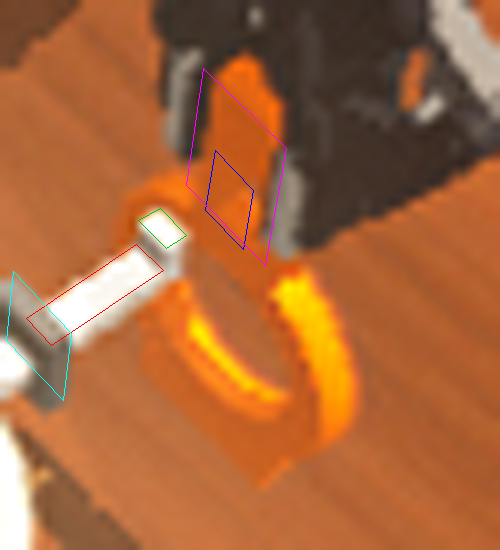

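The drawn lip and bar lie on the real ones, and the drawn ear agrees with the visible ear within about a pixel. Aligned; I slide it on gently.

Call:
servo_tool(
  commands="0 0 0.005 4 0 -1.8 0; 0 0 0 6 0 0 0; 0 0 0 4 0 0 0; 0 0 0 4 0 0 0; 0 0 0 0 0 0 0",
)

```text
time_s: 17.23
eef_pos: [0.474, 0.0846, 0.191]
eef_rot: [0.0, 0.999, -0.038, -0.0]
wrist_force: [-0.1, -0.2, -0.7]
opening: 0.303
grasp_force: 59.2
```

```bash
python3 -c "
from h import *
rel((.5905,.0761));go((.5905-.0788*.9972,.0761+.0788*.0749,.190),-1.6458)"
```

```text
b -1.646 p_tool [-116.8    0.3] z 0.191 F_tool [-0.1  0.2  0.7] t 17.23 M [-0.06 -0.02 -0.02]
t 17.23 pos [0.474  0.0846 0.191 ] yang -1.6461 z [-0. -0. -1.] F [-0.1 -0.2 -0.7] open 0.303 grip 59.2
turn -0.0003 shift [38.  -0.3  1. ]
```

Call:
servo_tool(
  commands="0 0 0 2 -0.4 0.8 0; 0 0 0 3 0 0 0; 0 0 0 3 0 0 0; 0 0 0 0 0 0 0",
)

```text
time_s: 17.73
eef_pos: [0.482, 0.0844, 0.1903]
eef_rot: [0.0, 0.999, -0.038, 0.0]
wrist_force: [-0.2, 0.5, -0.7]
opening: 0.305
grasp_force: 59.2
```

```bash
python3 -c "
from h import *
rel((.5905,.0761))"
```

```text
b -1.646 p_tool [-1.088e+02 -1.000e-01] z 0.1903 F_tool [-0.3 -0.5  0.7] t 17.73 M [ 0.08 -0.03 -0.06]
```

Call:
servo_tool(
  commands="0 0 0 4 0 0 0; 0 0 0 4 0 0 0; 0 0 0 4 0 0 0; 0 0 0 4 0 0 0; 0 0 0 0 0 0 0",
)

```text
time_s: 18.35
eef_pos: [0.498, 0.0832, 0.1902]
eef_rot: [0.0, 0.999, -0.038, -0.0]
wrist_force: [-0.5, 0.2, -0.8]
opening: 0.307
grasp_force: 59.2
```

```bash
python3 -c "
from h import *
rel((.5905,.0761))"
```

```text
b -1.646 p_tool [-92.8  -0.1] z 0.1902 F_tool [-0.5 -0.2  0.8] t 18.35 M [-0.01 -0.02  0.02]
```

Call:
servo_tool(
  commands="0 0 0 4 0 0 0; 0 0 0 4 0 3 0; 0 0 0 2 0 4 0; 0 0 0 0 0 3 0; 0 0 0 0 0 0 0",
)

```text
time_s: 18.98
eef_pos: [0.5073, 0.0825, 0.1798]
eef_rot: [-0.0, 0.999, -0.038, -0.001]
wrist_force: [-0.4, 0.6, -1.3]
opening: 0.305
grasp_force: 59.2
```

```bash
python3 -c "
from h import *
rel((.5905,.0761))"
```

```text
b -1.646 p_tool [-83.4  -0.1] z 0.1798 F_tool [-0.5 -0.6  1.3] t 18.98 M [-0.01  0.03 -0.04]
```

Call:
servo_tool(
  commands="0 0 0 0 0 0.8 0; 0 0 0 0 0 0.8 0; 0 0 0 0 0 0 0",
)

```text
time_s: 19.35
eef_pos: [0.5077, 0.0825, 0.1787]
eef_rot: [-0.0, 0.999, -0.038, 0.0]
wrist_force: [0.7, -0.4, -0.9]
opening: 0.304
grasp_force: 59.2
```

Call:
servo_tool(
  commands="0 0 0 0 0 0.6 0; 0 0 0 0 0 0.6 0; 0 0 0 0 0 0 0",
)

```text
time_s: 19.73
eef_pos: [0.5077, 0.0825, 0.1774]
eef_rot: [0.0, 0.999, -0.038, -0.0]
wrist_force: [-0.1, -0.1, 0.0]
opening: 0.307
grasp_force: 59.2
```

Call:
servo_tool(
  commands="0 0 0 0 0 0.5 0; 0 0 0 0 0 0 0; 0 0 0 0 0 0 0",
)

```text
time_s: 20.1
eef_pos: [0.5077, 0.0825, 0.1773]
eef_rot: [0.0, 0.999, -0.038, 0.0]
wrist_force: [-1.9, -0.1, 3.4]
opening: 0.304
grasp_force: 59.6
```

The hook carries the collar now. I push it gently back to the shoulder.

Call:
servo_tool(
  commands="0 0 0 0.8 0 0 0; 0 0 0 0.8 0 0 0; 0 0 0 0 0 0 0",
)

```text
time_s: 20.48
eef_pos: [0.5094, 0.0824, 0.1773]
eef_rot: [-0.0, 0.999, -0.038, 0.0]
wrist_force: [-2.6, -0.8, 4.7]
opening: 0.302
grasp_force: 59.7
```

Call:
servo_tool(
  commands="0 0 0 0.8 0 0 0; 0 0 0 0.8 0 0 0; 0 0 0 0 0 0 0",
)

```text
time_s: 20.85
eef_pos: [0.511, 0.0823, 0.1773]
eef_rot: [-0.0, 0.999, -0.038, 0.0]
wrist_force: [-2.3, 0.0, 5.1]
opening: 0.303
grasp_force: 59.8
```

Call:
servo_tool(
  commands="0 0 0 0.8 0 0 0; 0 0 0 0.8 0 0 0; 0 0 0 0 0 0 0",
)

```text
time_s: 21.22
eef_pos: [0.5126, 0.0822, 0.1773]
eef_rot: [-0.0, 0.999, -0.038, 0.0]
wrist_force: [-2.9, 0.8, 5.6]
opening: 0.305
grasp_force: 59.8
```

Call:
servo_tool(
  commands="0 0 0 0.6 0 0 0; 0 0 0 0.6 0 0 0; 0 0 0 0 0 0 0",
)

```text
time_s: 21.6
eef_pos: [0.5127, 0.0822, 0.1773]
eef_rot: [0.0, 0.999, -0.037, -0.001]
wrist_force: [-8.1, 0.0, 8.8]
opening: 0.302
grasp_force: 60.4
```

Call:
servo_tool(
  commands="0 0 0 -0.6 0 -0.3 0; 0 0 0 0 0 0 0",
)

```text
time_s: 21.85
eef_pos: [0.5127, 0.0822, 0.1773]
eef_rot: [-0.0, 0.999, -0.038, -0.0]
wrist_force: [-4.3, -0.0, 6.2]
opening: 0.306
grasp_force: 59.7
```

Call:
servo_tool(
  commands="0 0 0 0 0 0 0.45; 0 0 0 0 0 0 0.6; 0 0 0 0 0 0 0.6; 0 0 0 0 0 0 0.6",
)

```text
time_s: 22.35
eef_pos: [0.5132, 0.082, 0.1772]
eef_rot: [-0.0, 0.999, -0.038, 0.0]
wrist_force: [0.5, -0.8, 0.7]
opening: 0.6
grasp_force: 0.0
```

Call:
servo_tool(
  commands="0 0 0 0 0 -10 0.6; 0 0 0 0 0 -20 0.6; 0 0 0 0 0 -30 0.6; 0 0 0 0 0 -40 0.6; 0 0 0 -40 0 -20 0.6",
)

```text
time_s: 22.98
eef_pos: [0.475, 0.0846, 0.3005]
eef_rot: [0.0, 0.999, -0.038, 0.002]
wrist_force: [-0.8, -0.1, 0.6]
opening: 0.601
grasp_force: 0.0
```

Call:
servo_tool(
  commands="0 0 0 -20 -50 0 0.6; 0 0 0 -10 -50 0 0.6; 0 0 0 0 -50 0 0.6; 0 0 0 0 -50 0 0.6; 0 0 0 0 0 0 0.6",
)

```text
time_s: 23.6
eef_pos: [0.4579, 0.2896, 0.2978]
eef_rot: [-0.0, 0.999, -0.035, 0.0]
wrist_force: [-0.7, -1.2, 0.5]
opening: 0.602
grasp_force: 0.0
```

Run:
```python
from h import *
a=camera("top"); b=camera("scene")
A=cv2.resize(a[140:265,180:280],None,fx=4,fy=4,interpolation=cv2.INTER_CUBIC)
B=cv2.resize(b[180:305,240:340],None,fx=4,fy=4,interpolation=cv2.INTER_CUBIC)
cv2.imwrite("pics/c7.png",np.hstack([A,B])); rel()
for n,im,bx in(("top",a,(180,130,300,250)),("scene",b,(230,190,340,310))):
  for c,st,_ in blobs(im,(0,150,90),(6,255,255),bx)[1]: print(n,"red",c.round(1),st)
```

```text
b -1.645 p_tool [-147.5 -199.6] z 0.2976 F_tool [ 0.5  0.4 -0.3] t 23.7 M [-0.01 -0.01 -0.06]
top red [240.7 163.3] [58, 28, 7, 11, 52]
scene red [267.  247.7] [34, 50, 7, 16, 99]
```

View pics/c7.png

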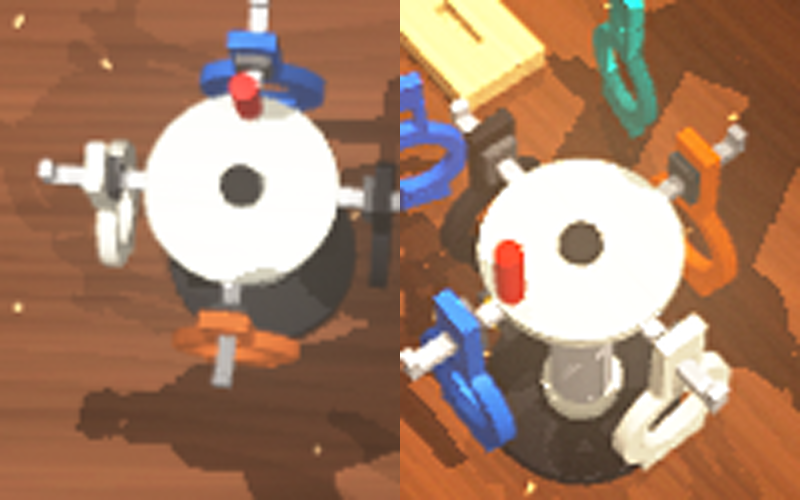

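The orange collar hangs on the hook against the shoulder (top crop (238,335), scene crop (705,200)). The handle is at the same pixels as before, so the carousel is still on its stop.

```bash
python3 -c "
from bench import *
print(hand_in())"
```

```text
the job is handed in; nothing more can be done
None
```

The job is handed in at about 24 s of the 72 s allowed, with no verdict returned: the carousel rests on its stop (pressed to about 8–9 N) and the orange collar hangs on the empty hook against the shoulder, with the gripper clear.

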